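Set the sprung length stop of the stone bench

TASK

The telescoping stop rod on the bench is locked shut by a steel link hung over its two pegs. Lift the link up off the pegs and lay it gently in the shallow steel tray, then pull the rod out by its upright handle, against its inner spring, until the rod's pointer is level with the tooth of the rider on the scale bar. Finish while still holding the rod there, without letting go, and leave the other things on the bench where they are.

Things in the scene. Friction and masses are not known exactly. Their poses are not given: they have to be found in the camera images.
- tube_mouth (a point): on the top face of the stop's fixed 40 mm square aluminium tube (232 mm long) at its open end, 75 mm above the bench. x: level, along the rod, the way it pulls out; y: level, to the scale bar (60 mm to that side, top 45 mm above the bench). Two upright steel pegs, 12 mm thick, 20 mm high, stand 28 mm behind (on the tube) and, rod in, 28 mm ahead of this point (on the rod's flat head)
- link_centre (a point): centre of the lock link, 35 mm above its underside: a loose steel loop 94 x 38 mm, 10 mm high, hung round both pegs, with an upright grip block in its middle, 16 mm thick along the link (x), 28 mm wide (y), its top 35 mm above this point. At the start 35 mm above tube_mouth, x along the rod (3 mm play). It must rise 20 mm to clear the pegs. About 0.2 kg
- link: the same lock link; the origin is the centre of its underside
- tray: shallow open steel tray, fixed, 190 mm along its x axis, 160 mm along its y axis, walls 22 mm high and 4 mm thick, floor 4 mm thick; the origin is the centre of its underside, on the bench
- rod (a joint): how far the rod is pulled out, m: 0 fully in (start), 0.17 at most. An inner spring pulls it back: about 3 N at 0, rising by 50 N per metre; it slides back in if let go. The rod carries a flat steel head (130 mm long, 30 mm wide, top 75 mm above the bench) with a peg, the pointer and the handle
- handle (a point): on the axis of the upright round black handle near the rod's free end, 105 mm above the bench: 18 mm thick, standing 55 mm up from the rod's head (75 to 130 mm above the bench), with a 26 mm cap on its top 8 mm, 115 mm from the tube's mouth with the rod in. Moves with the rod
- pointer (a point): tip of the thin steel pointer (3 mm) that sticks out sideways from the rod's head towards the scale bar, 64 mm above the bench; moves with the rod
- mark (a point): the length mark: tip of the thin upright steel tooth (3 mm) of the rider, a fixed 24 x 22 mm steel clip on the scale bar, 64 mm above the bench. Its x axis is the pull direction. With the rod in it lies 70 to 130 mm further along the pull than pointer; the pointer passes 2 mm beside it
- rider: the same rider clip; the origin is the centre of its underside on the scale bar
- cup_wheel: bystander: steel cup grinding wheel 90 mm across, 42 mm high, on the bench beside the tube, on the robot's side; origin at its underside, at the bench
- offcut: bystander: marble offcut 90 x 50 x 30 mm, beyond the tube; origin at its underside, at the bench
- polish_jar: bystander: jar 56 mm across, 75 mm high, beyond the scale bar; origin at its underside, at the bench
- profile_wheel: bystander: brass ring-shaped profile wheel 60 mm across, 30 mm high, on the robot's side of the rod; origin at its underside, at the bench
- brush: bystander: hand brush lying near the robot; origin at its underside, at the bench
- mallet: bystander: hammer lying to the right, beyond the tray; origin at its underside, at the bench
- rubbing_block: bystander: grey abrasive stone 100 x 60 x 35 mm, beyond the tray; origin at its underside, at the bench
There are look-alikes about, which are no part of the job. Leave any yellow look-alike of the tray alone. Leave any purple look-alike of the link alone.

How it is judged:
By the outcome, as a careful person would: the job done as asked, in the order asked, and still so for the second after the job is handed in, while the arm keeps its last pose, push and grip.
It also fails if it takes over 58 s, if anything falls off the work surface, if the arm or the gripper's body presses on something with over 40 N, if the wrist force passes 120 N, or if a joint passes its speed limit or range.

ROBOT

A 7-joint arm with a two-finger parallel gripper is mounted at the origin on the work surface. World frame = base frame: x ahead of the robot, y to its left, z up, the work surface at z = 0. Lengths are in m, angles in degrees, forces in N, time in s.
With the tool pointing down it reaches from about 0.35 to 0.9 m from the base axis. Payload 19.9 kg.
Tool frame: the origin (TCP) lies at the very end of the fingers, on their centre line; the grasp point (between the pads) lies env.pinch_z behind it (env.pinch_z is the distance from the TCP to the grasp point, in m); z points along the fingers, y is the line along which they close (so a half turn about z gives the same grasp; the last joint's range is limited). The gripper opens to 85 mm and grips with 20 to 120 N. Pads are 22 mm wide; open, the fingers measure 114 mm over their backs; the gripper's body (76 mm by 85 mm) begins 54 mm behind the grasp point. The pads swing forward as they close: fully open they stand 13 mm farther back than shut.
Start: joints at [-68.612, 23.915, -0.59, 92.452, 0.269, 63.638, -3.037], TCP at [0.252, 0.572, 0.231] pointing down, gripper open.
Joint ranges: [-161.28, 161.28], [-22.2, 115.67], [-73.04, 71.86], [3.21, 147.25], [-68.34, 248.33], [10.77, 114.83], [-161.83, 161.83]. Speed limits (degrees/s): [108.29, 108.29, 136.94, 136.94, 172.46, 172.46, 172.46].

INTERFACE

Orientations are given as a 3x3 rotation matrix whose columns are the frame's x, y, z axes.
In Python, from station import env gives the robot as it stands. The module is installed in compiled form; this text tells all that it offers.
- The arm moves only by the shell command python3 -m pendant 'ROWS'. ROWS is JSON, a list of rows, each an object with "rotation": the turn, a rotation vector about the tool's x, y, z in degrees, a list of three; "translation": the shift along the tool's x, y, z in cm, a list of three; "grip": the finger opening in cm, from 0 to 8.54. In form: [{"rotation": [ax, ay, az], "translation": [tx, ty, tz], "grip": grip}, ...]. A call has 1 to 10 rows; each row shifts and turns the commanded pose from where the row before left it, along the tool's axes as they then stand; what a row does not reach is not made up. A row lasts 1/8 s, in which the tool goes at most 62.5 mm and 10.7 degrees, less where a joint would pass 70% of its speed; a pose out of reach is approached as far as the arm can. A call is refused whole if a number of a shift passes 6.25 or a number of a turn 10.7, either way. A call with a gripper value outside its range is refused whole. The fingers move at their own pace and stop on an object; the grip force is fixed at half the most. Time passes only in rows, so rows that do not move let the fingers close. It gives the time, the measured TCP pose, the force, the opening and the grip force at its end, in the units of the state.
- env.get_obs(): the state, without advancing time (a new reading comes with each control period).
- env.capture(name): name is "scene" or "top" or "wrist"; returns a dict with "color" (384x512x3 uint8, blue, green, red), "z_map" (384x512 float32, m along the optical axis (not along the pixel's ray), 0 where there is no reading), "fov_y" (degrees; the focal length in pixels is half the picture's height over the tangent of half this angle, whatever the lens; pixels are square), "cx", "cy" (the principal point, pixels), "eye" and "attitude" of the camera in the world. Camera axes: x right, y down, z forward; pixel columns grow to the right and rows downward; lengths in m; the calibration is good to about 2 mm. A picture is of the moment at which its call begins.
- env.hand_in(): hands the job in; it is judged then, once.
Trained networks look in a picture, given as the dict that the camera call returned (one of the last four; its "shot" number tells which), for a name from the list of things; names that differ only in an ending like _2 or _b are one class to them, and where a whole thing is asked for, a point or a joint stands for the part that bears it (a point fixed in the world has none). Each returns a list of dicts, best first, with "p" (0 to 1); they miss things now and then, are a little off and sometimes report something else, mostly with a low value. They report only what shows in the picture. A call takes as long as a camera call. They do not tell look-alikes from the thing itself.
- env.silhouettes(picture, target): "pixels" (384x512 bool, what is visible of it) and "uv" ([column, row] in pixels, amid what is visible of it).
- env.tip_of(picture, target): "uv" ([column, row] in pixels: a listed point, or the origin of a listed thing).
The state is a dict: "clock": time; "qpos": joint angles; "joint_velocities": joint speeds; "effort": joint torques, N m; "position": TCP position; "ee_rot": TCP orientation; "contact_force": force on the tool from outside, world axes, zero at the start; "moment": the same for the moment, N m; "width": finger opening in m; "grasp_force": force on a finger pad.
Only numpy, scipy, OpenCV 4.12 (cv2) and the standard library are available. Lean on these libraries where they do the work, as an engineer would, in place of code of your own. Each camera call takes 0.05 s, during which the arm holds its last target. There are 200 camera calls.

## Working session

There is one attempt and no reset: what is moved stays moved. The work goes in short steps, Python scripts to look and compute and a shell command to move; the robot and the scene stay as the last step left them, time stands still between calls to the robot, and variables do not carry over. Pictures are saved under pics/ and viewed, at most 10 in all, crops included, and the job is handed in when it is done.

```bash
mkdir -p pics; cat > h.py <<'E'
import numpy as np, cv2
from station import env
def cam(p):
    f=192/np.tan(np.radians(p["fov_y"])/2); return f,p["cx"],p["cy"],np.array(p["eye"]),np.array(p["attitude"])
def ray(p,uv):
    f,cx,cy,e,R=cam(p); return e,R@np.array([(uv[0]-cx)/f,(uv[1]-cy)/f,1.])
def at_z(p,uv,z):
    e,d=ray(p,uv); return e+d*(z-e[2])/d[2]
def at_depth(p,uv):
    u,v=int(round(uv[0])),int(round(uv[1])); w=p["z_map"][max(0,v-1):v+2,max(0,u-1):u+2]; w=w[w>0]
    e,d=ray(p,uv); return e+d*np.median(w) if len(w) else None
def cloud(p,mask):
    v,u=np.where(mask&(p["z_map"]>0)); f,cx,cy,e,R=cam(p); z=p["z_map"][v,u]
    return e+np.c_[(u-cx)/f*z,(v-cy)/f*z,z]@R.T
E
python3 - <<'E'
from h import *
np.set_printoptions(precision=4,suppress=True)
o=env.get_obs(); print(o["clock"],o["position"],o["ee_rot"],o["width"],env.pinch_z,o["contact_force"])
Z={"tube_mouth":.075,"link_centre":.11,"tray":0,"handle":.105,"pointer":.064,"mark":.064,"rider":.045}
im=[]
for n in("top","scene"):
    p=env.capture(n); cv2.imwrite(f"pics/{n}.png",p["color"]); print(n,p["eye"],p["attitude"],p["fov_y"])
    for t,z in Z.items():
        for r in env.tip_of(p,t)[:3]: print(t,round(r["p"],2),np.round(r["uv"],1),at_z(p,r["uv"],z))
E
```

```text
0.0 [0.2517 0.5717 0.2307] [[-0.9152  0.403  -0.0004]
 [ 0.403   0.9152 -0.0012]
 [-0.0001 -0.0012 -1.    ]] 0.08570098152005091 0.0187 [-0.1621  0.5109  0.1597]
top [ 0.1644 -0.0165  1.5974] [[-0.0707 -0.9753  0.2094]
 [-0.9975  0.0698 -0.0115]
 [-0.0034 -0.2097 -0.9778]] 42.66509464126591
tube_mouth 0.88 [201.8 179.5] [0.5385 0.1428 0.075 ]
tube_mouth 0.46 [361.6 186.9] [ 0.4783 -0.3615  0.075 ]
link_centre 0.88 [200.  183.3] [0.5182 0.1453 0.11  ]
link_centre 0.79 [157.9 274.4] [0.2483 0.2835 0.11  ]
tray 0.84 [360.7 184.6] [ 0.5017 -0.3764  0.    ]
tray 0.61 [364.3 273.4] [ 0.2108 -0.3546  0.    ]
tray 0.36 [217.5 172.3] [0.578 0.097 0.   ]
handle 0.75 [237.2 179. ] [0.5249 0.0293 0.105 ]
pointer 0.85 [217.6 172.9] [0.5594 0.0922 0.064 ]
mark 0.71 [171.6 228.1] [0.3913 0.2459 0.064 ]
mark 0.57 [243.7 168.7] [0.5673 0.0076 0.064 ]
rider 0.45 [293.5 120.4] [ 0.7262 -0.1682  0.045 ]
rider 0.36 [241.4 166.4] [0.5806 0.0149 0.045 ]
scene [ 1.0622 -0.1752  1.1208] [[ 0.2665  0.8235 -0.5008]
 [ 0.9638 -0.2297  0.1351]
 [-0.0038 -0.5187 -0.855 ]] 45.56841270272054
tube_mouth 0.64 [315.9 200.4] [0.5158 0.1518 0.075 ]
link_centre 0.96 [319.1 195. ] [0.5211 0.1543 0.11  ]
link_centre 0.95 [333.6 123.8] [0.3088 0.2749 0.11  ]
tray 0.74 [123.1 256.2] [ 0.5014 -0.3749  0.    ]
tray 0.67 [116.7 166.7] [ 0.2075 -0.3567  0.    ]
handle 0.9 [270.9 211.7] [0.5322 0.0212 0.105 ]
pointer 0.8 [295.7 224.3] [0.564  0.0804 0.064 ]
mark 0.73 [270.8 241.1] [0.5926 0.0042 0.064 ]
mark 0.4 [267.2 231.3] [0.5635 0.0033 0.064 ]
rider 0.64 [270.8 239.7] [0.5803 0.0086 0.045 ]
```

View pics/top.png

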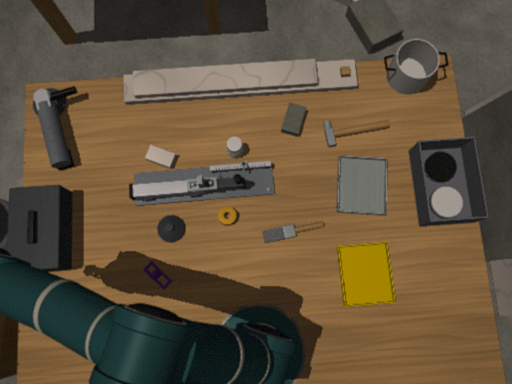

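View pics/scene.png

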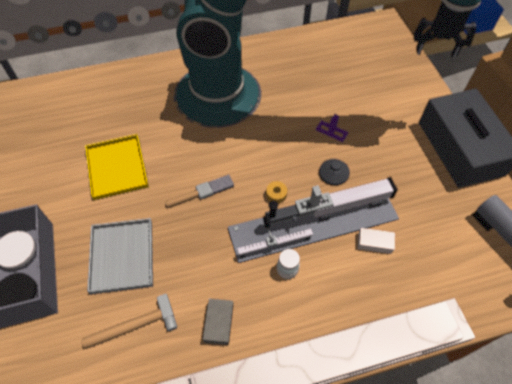

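The top view has the steel link at (200,183) and the purple look-alike at (158,274). The steel tray is at (361,185) and the yellow look-alike at (366,273). I choose the steel link on the rod and the steel tray. Next is one close crop plus a fit of the rod axis.

```bash
python3 - <<'E'
from h import *
np.set_printoptions(precision=4,suppress=True)
p=env.capture("scene"); c=cv2.resize(p["color"][165:275,215:405],None,fx=4,fy=4,interpolation=cv2.INTER_CUBIC); cv2.imwrite("pics/crop.png",c)
q=env.capture("top")
for n,p in(("scene",p),("top",q)):
    C=cloud(p,np.ones((384,512),bool)); 
    B=C[(C[:,0]>.3)&(C[:,0]<.7)&(C[:,1]>-.1)&(C[:,1]<.42)]
    for lo,hi in((.071,.079),(.04,.049),(.13-.004,.134),(.14,.15)):
        m=B[(B[:,2]>lo)&(B[:,2]<hi)]
        if len(m)<5: continue
        r=cv2.minAreaRect((m[:,:2]*1000).astype(np.float32)); print(n,lo,len(m),r,m.mean(0))
    for t in("link","tray","rider","handle","pointer"):
        for r in env.silhouettes(p,t)[:2]:
            m=cloud(p,r["pixels"]); print(t,round(r["p"],2),r["uv"],len(m),m.mean(0) if len(m) else 0,cv2.minAreaRect((m[:,:2]*1000).astype(np.float32)) if len(m) else 0, np.percentile(m[:,2],[5,95]))
E
```

```text
scene 0.071 1505 ((587.11279296875, 191.4249725341797), (168.12686157226562, 372.38775634765625), 2.476435422897339) [0.5487 0.1845 0.0754]
scene 0.04 706 ((555.61376953125, 139.575927734375), (189.98410034179688, 428.1727600097656), 26.9981746673584) [0.5687 0.0818 0.0449]
scene 0.126 94 ((525.9940795898438, 82.7591552734375), (136.69667053222656, 25.27356719970703), 89.82881164550781) [0.5269 0.0524 0.1299]
scene 0.14 70 ((524.453369140625, 141.96047973632812), (26.973726272583008, 17.36588478088379), 2.7411437034606934) [0.5253 0.1419 0.1451]
link 0.93 [313.6, 199.5] 537 [0.5284 0.1398 0.0977] ((501.7967224121094, 142.43515014648438), (86.07569122314453, 95.5119400024414), 1.057570457458496) [0.0756 0.1458]
link 0.89 [332.6, 130.3] 352 [0.2589 0.3025 0.0197] ((253.8412322998047, 305.6695861816406), (93.97840118408203, 46.61324691772461), 45.43025588989258) [0.     0.0692]
tray 0.86 [117.9, 164.7] 3208 [ 0.2093 -0.3578  0.0068] ((200.23817443847656, -358.2713623046875), (217.58627319335938, 170.4992218017578), 1.5437703132629395) [0.0002 0.0217]
tray 0.62 [123.5, 258.8] 4302 [ 0.50
[... 2386 characters left out ...]
.0511 0.0666]
handle 0.87 [226.5, 182.5] 411 [0.5226 0.063  0.0797] ((532.3510131835938, 69.70774841308594), (129.11859130859375, 60.06297302246094), 82.04768371582031) [0.0519 0.1302]
handle 0.4 [348.1, 128.7] 612 [ 0.6859 -0.3594  0.0222] ((691.2890014648438, -381.8678894042969), (86.7444076538086, 218.4297332763672), 6.201484680175781) [0.0124 0.0303]
pointer 0.67 [226.9, 180.2] 370 [0.523  0.0615 0.0804] ((533.5194702148438, 69.64592742919922), (123.32470703125, 56.72380447387695), 82.28665161132812) [0.0592 0.1302]
pointer 0.49 [205.0, 183.2] 4302 [0.5358 0.1461 0.0324] ((543.995849609375, 148.0885772705078), (117.92169189453125, 467.80401611328125), 0.33395713567733765) [0.0042 0.0795]
```

View pics/crop.png

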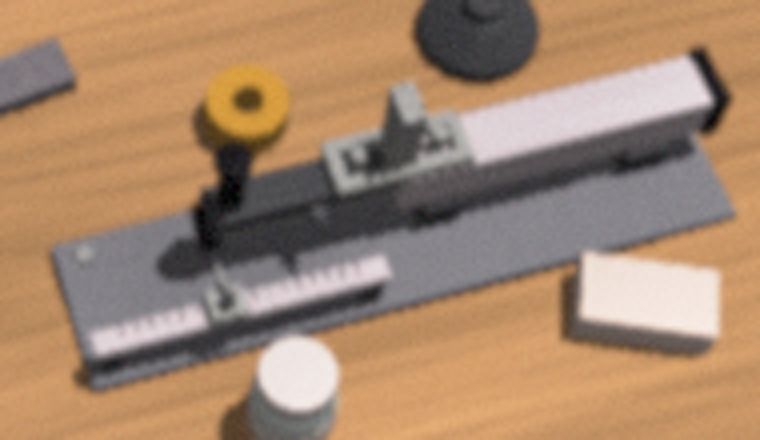

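The crop shows the grey steel link on the pegs at (398,150), the black handle at (233,165), the rider tooth at (222,275) and the pointer near (320,212). It's the right link, not the purple one. One more fit, for the exact axis.

```bash
python3 - <<'E'
from h import *
np.set_printoptions(precision=4,suppress=True)
for n in("scene","top"):
    p=env.capture(n); C=cloud(p,np.ones((384,512),bool))
    def s(x0,x1,y0,y1,z0,z1): return C[(C[:,0]>x0)&(C[:,0]<x1)&(C[:,1]>y0)&(C[:,1]<y1)&(C[:,2]>z0)&(C[:,2]<z1)]
    for nm,b in(("tube",(.48,.58,.2,.42,.07,.08)),("block",(.48,.58,.11,.17,.138,.15)),("cap",(.48,.58,-.03,.07,.124,.135)),("bar",(.56,.63,-.1,.15,.04,.049)),("link ring",(.48,.58,.08,.21,.081,.09))):
        m=s(*b); print(n,nm,len(m),np.median(m,0),(m.min(0)+m.max(0))/2,cv2.minAreaRect((m[:,:2]*1000).astype(np.float32)))
E
```

```text
scene tube 835 [0.5237 0.2865 0.0754] [0.522  0.2877 0.0751] ((521.8956909179688, 287.7015380859375), (174.8863067626953, 46.903751373291016), 89.89431762695312)
scene block 75 [0.5257 0.1418 0.1451] [0.5241 0.1421 0.1441] ((523.9833374023438, 141.9112548828125), (16.20162582397461, 28.546649932861328), 88.02986145019531)
scene cap 81 [0.5269 0.0266 0.13  ] [0.526  0.0273 0.1295] ((526.2708740234375, 27.76616859436035), (25.427289962768555, 22.96289825439453), 28.365774154663086)
scene bar 406 [0.5862 0.0291 0.0454] [0.5868 0.0187 0.0444] ((586.9051513671875, 18.645980834960938), (20.20539093017578, 199.34718322753906), 0.7480334639549255)
scene link ring 285 [0.5311 0.1345 0.0853] [0.5241 0.142  0.0855] ((524.431640625, 142.0631103515625), (40.52513122558594, 95.15196228027344), 0.9514341354370117)
top tube 595 [0.5201 0.2887 0.0745] [0.5179 0.2879 0.075 ] ((517.9165649414062, 287.8918151855469), (175.5101318359375, 45.86823272705078), 89.98068237304688)
top block 50 [0.52   0.1434 0.1442] [0.5219 0.1433 0.1438] ((522.2843627929688, 142.61204528808594), (15.979606628417969, 28.59844207763672), 86.14962768554688)
top cap 55 [0.5235 0.0287 0.1296] [0.5243 0.0289 0.1291] ((524.3389282226562, 28.540142059326172), (24.395328521728516, 23.239686965942383), 14.101285934448242)
top bar 238 [0.5832 0.0325 0.0445] [0.6015 0.0192 0.0445] ((601.5132446289062, 19.23143768310547), (55.83241271972656, 197.56161499023438), 0.04627986252307892)
top link ring 179 [0.5182 0.1356 0.0853] [0.5216 0.1454 0.0855] ((521.6017456054688, 145.39297485351562), (39.972042083740234, 114.1170425415039), 0.1191273182630539)
```

```bash
cat > d.py <<'E'
import sys
from h import *
from scipy.spatial.transform import Rotation as Ro
a=[float(v) for v in sys.argv[1:]]  # x y z  [yaw of tool y from world y, deg]
o=env.get_obs(); R=np.array(o["ee_rot"]); p=np.array(o["position"])
yaw=np.radians(a[3] if len(a)>3 else 1.0); y=np.array([-np.sin(yaw),np.cos(yaw),0]); z=np.array([0,0,-1.]); T=np.c_[np.cross(y,z),y,z]
print("turn",np.round(Ro.from_matrix(R.T@T).as_rotvec(degrees=True),2),"shift cm now",np.round(R.T@(np.array(a[:3])-p)*100,2),"after turn",np.round(T.T@(np.array(a[:3])-p)*100,2), "F",np.round(o["contact_force"],1),"w",o["width"],"t",o["clock"])
E
python3 -m pendant '[{"rotation":[0,0,-8.3],"translation":[0,0,0],"grip":8.5},{"rotation":[0,0,-8.3],"translation":[0,0,0],"grip":8.5},{"rotation":[0,0,-8.3],"translation":[0,0,0],"grip":8.5},{"rotation":[0,0,0],"translation":[-2.6,-4.3,0.3],"grip":8.5},{"rotation":[0,0,0],"translation":[-2.6,-4.3,0.3],"grip":8.5},{"rotation":[0,0,0],"translation":[-2.6,-4.3,0.3],"grip":8.5},{"rotation":[0,0,0],"translation":[-2.6,-4.3,0.3],"grip":8.5},{"rotation":[0,0,0],"translation":[-2.6,-4.3,0.3],"grip":8.5},{"rotation":[0,0,0],"translation":[-2.6,-4.3,0.3],"grip":8.5},{"rotation":[0,0,0],"translation":[-2.6,-4.3,0.3],"grip":8.5}]'; python3 d.py .5235 .142 .2
```

```text
clock: 2.75
position: [0.4405, 0.2732, 0.2104]
ee_rot: [[-1.0, -0.02, 0.0], [-0.02, 1.0, 0.0], [-0.0, 0.0, -1.0]]
contact_force: [0.7, 1.0, 0.4]
width: 0.0848
grasp_force: 0.0
turn [0.01 0.02 0.14] shift cm now [ -8.03 -13.28   1.04] after turn [ -8.07 -13.26   1.04] F [0.7 1.  0.4] w 0.08482299615444236 t 2.75
```

```bash
python3 -m pendant '[{"rotation":[0,0,0],"translation":[-2.7,-4.42,0.3],"grip":8.5},{"rotation":[0,0,0],"translation":[-2.7,-4.42,0.3],"grip":8.5},{"rotation":[0,0,0],"translation":[-2.67,-4.42,0.4],"grip":8.5},{"rotation":[0,0,0],"translation":[0,0,0],"grip":8.5}]'; python3 d.py .5235 .142 .103; python3 - <<'E'
from h import *
np.set_printoptions(precision=4,suppress=True)
p=env.capture("wrist"); cv2.imwrite("pics/w1.png",p["color"]); print(p["eye"],p["attitude"])
for t,z in(("link_centre",.11),("handle",.105),("pointer",.064),("mark",.064),("tube_mouth",.075)):
    for r in env.tip_of(p,t)[:2]: print(t,round(r["p"],2),np.round(r["uv"],1),at_z(p,r["uv"],z))
C=cloud(p,np.ones((384,512),bool)); m=C[(C[:,2]>.135)&(C[:,2]<.15)&(abs(C[:,0]-.52)<.04)&(abs(C[:,1]-.142)<.03)]
if len(m): print(len(m),(m.min(0)+m.max(0))/2,cv2.minAreaRect((m[:,:2]*1000).astype(np.float32)))
E
```

```text
clock: 3.25
position: [0.5246, 0.1398, 0.2001]
ee_rot: [[-1.0, -0.014, 0.0], [-0.014, 1.0, -0.001], [-0.0, -0.001, -1.0]]
contact_force: [-0.3, 0.6, 0.1]
width: 0.085
grasp_force: 0.0
turn [-0.08  0.01 -0.19] shift cm now [0.11 0.24 9.71] after turn [0.11 0.23 9.71] F [-0.3  0.6  0.1] w 0.08495289235202481 t 3.25
[0.4516 0.1379 0.3434] [[-0.0131  0.9577  0.2875]
 [ 0.9999  0.0125  0.0041]
 [ 0.0004  0.2875 -0.9578]]
link_centre 0.82 [258.9 194.9] [0.5262 0.1407 0.11  ]
handle 0.68 [102.3 189. ] [0.5248 0.0264 0.105 ]
pointer 0.59 [192.5 212.1] [0.5575 0.0835 0.064 ]
mark 0.64 [104. 215.] [0.5612 0.006  0.064 ]
tube_mouth 0.66 [262.  181.1] [0.5256 0.1434 0.075 ]
1205 [0.5237 0.1421 0.1416] ((523.7031860351562, 142.00308227539062), (28.16338539123535, 15.768816947937012), 0.9740458130836487)
```

View pics/w1.png

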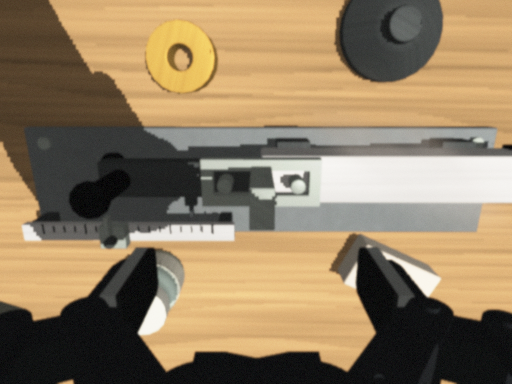

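The wrist view shows the link block at (260,185), the pointer at (192,205) and the rider at (113,230), and the block agrees with the first measurement. I'll go down, grip and lift.

```bash
python3 -m pendant '[{"rotation":[0,0,0],"translation":[0.09,0.22,3],"grip":8.5},{"rotation":[0,0,0],"translation":[0,0,3],"grip":8.5},{"rotation":[0,0,0],"translation":[0,0,2.5],"grip":8.5},{"rotation":[0,0,0],"translation":[0,0,1.2],"grip":8.5},{"rotation":[0,0,0],"translation":[0,0,0],"grip":5},{"rotation":[0,0,0],"translation":[0,0,0],"grip":2},{"rotation":[0,0,0],"translation":[0,0,0],"grip":0},{"rotation":[0,0,0],"translation":[0,0,0],"grip":0},{"rotation":[0,0,0],"translation":[0,0,0],"grip":0},{"rotation":[0,0,0],"translation":[0,0,0],"grip":0}]'; python3 d.py .5235 .142 .103
```

```text
clock: 4.8
position: [0.5225, 0.1459, 0.104]
ee_rot: [[-1.0, -0.02, 0.001], [-0.02, 1.0, 0.0], [-0.001, 0.0, -1.0]]
contact_force: [-1.2, 0.4, 7.5]
width: 0.0157
grasp_force: 59.0
turn [0.02 0.06 0.13] shift cm now [-0.09 -0.39  0.1 ] after turn [-0.09 -0.39  0.1 ] F [-1.2  0.4  7.5] w 0.015735092603361873 t 4.8
```

```bash
python3 -m pendant '[{"rotation":[0,0,0],"translation":[0,0,-0.5],"grip":0},{"rotation":[0,0,0],"translation":[0,0,-1],"grip":0},{"rotation":[0,0,0],"translation":[0,0,-1.5],"grip":0},{"rotation":[0,0,0],"translation":[0,0,-2.5],"grip":0},{"rotation":[0,0,0],"translation":[0,0,-3],"grip":0},{"rotation":[0,0,0],"translation":[0,0,-2],"grip":0},{"rotation":[0,0,0],"translation":[0,0,0],"grip":0}]'; python3 d.py .500 -.378 .15; python3 - <<'E'
from h import *
p=env.capture("scene"); cv2.imwrite("pics/s2.png",cv2.resize(p["color"][120:300,60:420],None,fx=2,fy=2))
E
```

```text
clock: 5.68
position: [0.5229, 0.1461, 0.2103]
ee_rot: [[-1.0, -0.02, 0.003], [-0.02, 1.0, 0.001], [-0.003, 0.001, -1.0]]
contact_force: [0.1, -0.4, -2.4]
width: 0.0154
grasp_force: 58.4
turn [0.06 0.18 0.13] shift cm now [  3.35 -52.36   5.97] after turn [  3.2  -52.36   6.03] F [ 0.1 -0.4 -2.4] w 0.015392826549721402 t 5.675
```

View pics/s2.png

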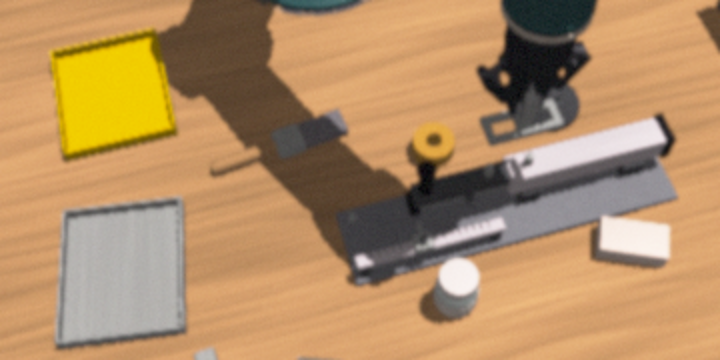

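The link hangs in the gripper and the steel tray is at crop (122,272). I'll carry it there.

```bash
python3 -m pendant '[{"rotation":[0,0,0],"translation":[0.33,-3,0],"grip":0},{"rotation":[0,0,0],"translation":[0.33,-5,0],"grip":0},{"rotation":[0,0,0],"translation":[0.33,-5.5,0],"grip":0},{"rotation":[0,0,0],"translation":[0.33,-5.5,0],"grip":0},{"rotation":[0,0,0],"translation":[0.33,-5.5,0],"grip":0},{"rotation":[0,0,0],"translation":[0.33,-5.5,0],"grip":0},{"rotation":[0,0,0],"translation":[0.33,-5.5,0],"grip":0},{"rotation":[0,0,0],"translation":[0.33,-5.5,0],"grip":0},{"rotation":[0,0,0],"translation":[0.33,-5,0],"grip":0},{"rotation":[0,0,0],"translation":[0.33,-3.5,0],"grip":0}]'; python3 d.py .4985 -.377 .04
```

```text
clock: 6.98
position: [0.4979, -0.3519, 0.2073]
ee_rot: [[-1.0, -0.018, -0.002], [-0.018, 1.0, 0.0], [0.002, 0.0, -1.0]]
contact_force: [1.1, 0.7, -1.3]
width: 0.0154
grasp_force: 58.6
turn [ 0.   -0.09  0.04] shift cm now [-0.04 -2.52 16.73] after turn [-0.02 -2.51 16.73] F [ 1.1  0.7 -1.3] w 0.01539123624167196 t 6.975
```

```bash
python3 -m pendant '[{"rotation":[0,0,0],"translation":[0,-1.2,2],"grip":0},{"rotation":[0,0,0],"translation":[0,-1.3,4],"grip":0},{"rotation":[0,0,0],"translation":[0,0,4],"grip":0},{"rotation":[0,0,0],"translation":[0,0,3.5],"grip":0},{"rotation":[0,0,0],"translation":[0,0,2],"grip":0},{"rotation":[0,0,0],"translation":[0,0,0.8],"grip":0},{"rotation":[0,0,0],"translation":[0,0,0],"grip":0},{"rotation":[0,0,0],"translation":[0,0,0],"grip":0}]'; python3 d.py .4985 -.377 .033
```

```text
clock: 7.98
position: [0.5, -0.375, 0.0464]
ee_rot: [[-1.0, -0.02, 0.001], [-0.02, 1.0, -0.001], [-0.001, -0.001, -1.0]]
contact_force: [-0.2, 0.5, -1.8]
width: 0.0154
grasp_force: 58.7
turn [-0.05  0.08  0.14] shift cm now [ 0.16 -0.19  1.34] after turn [ 0.15 -0.19  1.34] F [-0.2  0.5 -1.8] w 0.015400151606238166 t 7.975
```

```bash
python3 -m pendant '[{"rotation":[0,0,0],"translation":[0,0,0.4],"grip":0},{"rotation":[0,0,0],"translation":[0,0,0.3],"grip":0},{"rotation":[0,0,0],"translation":[0,0,0.2],"grip":0},{"rotation":[0,0,0],"translation":[0,0,0.15],"grip":0},{"rotation":[0,0,0],"translation":[0,0,0],"grip":0},{"rotation":[0,0,0],"translation":[0,0,0],"grip":0}]'; python3 d.py .4985 -.377 .033
```

```text
clock: 8.72
position: [0.4995, -0.3748, 0.0349]
ee_rot: [[-1.0, -0.02, 0.0], [-0.02, 1.0, -0.0], [-0.0, -0.0, -1.0]]
contact_force: [-0.8, 0.4, -0.8]
width: 0.0152
grasp_force: 58.7
turn [-0.01  0.    0.13] shift cm now [ 0.1  -0.22  0.19] after turn [ 0.1  -0.22  0.19] F [-0.8  0.4 -0.8] w 0.015219934999675014 t 8.725
```

Force is rising slightly, so contact is close. I'll creep down in 1 mm steps.

```bash
python3 -m pendant '[{"rotation":[0,0,0],"translation":[0,0,0.1],"grip":0},{"rotation":[0,0,0],"translation":[0,0,0],"grip":0},{"rotation":[0,0,0],"translation":[0,0,0],"grip":0}]'; python3 -m pendant '[{"rotation":[0,0,0],"translation":[0,0,0.1],"grip":0},{"rotation":[0,0,0],"translation":[0,0,0],"grip":0},{"rotation":[0,0,0],"translation":[0,0,0],"grip":0}]'
```

```text
clock: 9.1
position: [0.4995, -0.3747, 0.0338]
ee_rot: [[-1.0, -0.02, 0.0], [-0.02, 1.0, -0.0], [0.0, -0.0, -1.0]]
contact_force: [-0.5, -0.2, -1.1]
width: 0.0154
grasp_force: 58.7
clock: 9.48
position: [0.4995, -0.3748, 0.033]
ee_rot: [[-1.0, -0.02, 0.0], [-0.02, 1.0, -0.0], [-0.0, -0.0, -1.0]]
contact_force: [-1.1, 1.7, 4.6]
width: 0.0156
grasp_force: 59.2
```

```bash
python3 -m pendant '[{"rotation":[0,0,0],"translation":[0,0,0],"grip":2.5},{"rotation":[0,0,0],"translation":[0,0,0],"grip":5},{"rotation":[0,0,0],"translation":[0,0,0],"grip":5},{"rotation":[0,0,0],"translation":[0,0,0],"grip":5},{"rotation":[0,0,0],"translation":[0,0,-2],"grip":5},{"rotation":[0,0,0],"translation":[0,0,-4],"grip":5},{"rotation":[0,0,0],"translation":[0,0,-4],"grip":5},{"rotation":[0,0,0],"translation":[0,0,-4],"grip":5},{"rotation":[0,0,0],"translation":[0,0,-3],"grip":5}]'; python3 d.py .526 .028 .21; python3 - <<'E'
from h import *
p=env.capture("wrist"); cv2.imwrite("pics/w2.png",p["color"])
for r in env.silhouettes(p,"link")[:1]:
    m=cloud(p,r["pixels"]); print(m.mean(0),np.percentile(m[:,2],[5,50,99]))
E
```

```text
clock: 10.6
position: [0.4996, -0.375, 0.2062]
ee_rot: [[-1.0, -0.02, 0.002], [-0.02, 1.0, -0.001], [-0.002, -0.001, -1.0]]
contact_force: [0.2, 0.3, 0.6]
width: 0.0505
grasp_force: 0.0
turn [-0.08  0.12  0.12] shift cm now [-3.43 40.24 -0.42] after turn [-3.34 40.25 -0.38] F [0.2 0.3 0.6] w 0.050493711821733005 t 10.6
[ 0.49821672 -0.37471956  0.02941413] [0.01009586 0.01492391 0.075717  ]
```

View pics/w2.png

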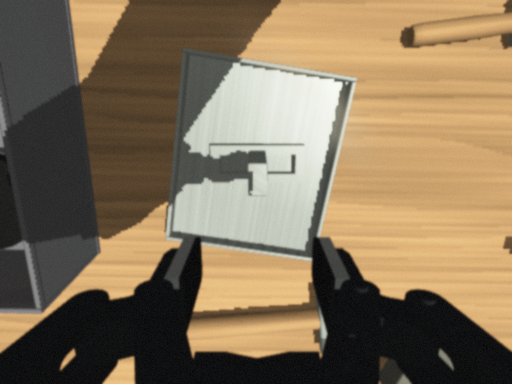

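The link stands flat in the steel tray at (258,165). Next I'll move over the handle.

```bash
python3 -m pendant '[{"rotation":[0,0,0],"translation":[-0.4,4,0],"grip":6},{"rotation":[0,0,0],"translation":[-0.4,5,0],"grip":6},{"rotation":[0,0,0],"translation":[-0.4,5.5,0],"grip":6},{"rotation":[0,0,0],"translation":[-0.4,5.5,0],"grip":6},{"rotation":[0,0,0],"translation":[-0.4,5.5,0],"grip":6},{"rotation":[0,0,0],"translation":[-0.4,5.5,0],"grip":6},{"rotation":[0,0,0],"translation":[-0.4,5,0],"grip":6},{"rotation":[0,0,0],"translation":[-0.4,4,0],"grip":6},{"rotation":[0,0,0],"translation":[0,0,0],"grip":6},{"rotation":[0,0,0],"translation":[0,0,0],"grip":6}]'; python3 d.py .526 .028 .09; python3 - <<'E'
from h import *
np.set_printoptions(precision=4,suppress=True)
p=env.capture("wrist"); cv2.imwrite("pics/w3.png",p["color"])
for t,z in(("handle",.105),("pointer",.064),("mark",.064)):
    for r in env.tip_of(p,t)[:2]: print(t,round(r["p"],2),np.round(r["uv"],1),at_z(p,r["uv"],z),at_depth(p,r["uv"]))
C=cloud(p,np.ones((384,512),bool)); m=C[(C[:,2]>.124)&(C[:,2]<.134)&(abs(C[:,0]-.525)<.03)&(abs(C[:,1]-.03)<.03)]
print(len(m),(m.min(0)+m.max(0))/2,m.max(0)-m.min(0))
E
```

```text
clock: 11.95
position: [0.5234, 0.0251, 0.2032]
ee_rot: [[-1.0, -0.019, 0.0], [-0.019, 1.0, -0.0], [-0.0, -0.0, -1.0]]
contact_force: [-0.6, -0.1, -0.0]
width: 0.0599
grasp_force: 0.0
turn [-0.02  0.02  0.11] shift cm now [-0.26  0.28 11.32] after turn [-0.26  0.28 11.32] F [-0.6 -0.1 -0. ] w 0.05986800502706774 t 11.95
handle 0.97 [258.  193.4] [0.5265 0.0256 0.105 ] [0.5184 0.0253 0.1307]
mark 0.68 [236.8 218.2] [0.5628 0.0077 0.064 ] [0.5641 0.0075 0.0608]
1112 [0.5254 0.0272 0.1283] [0.0251 0.0251 0.008 ]
```

View pics/w3.png

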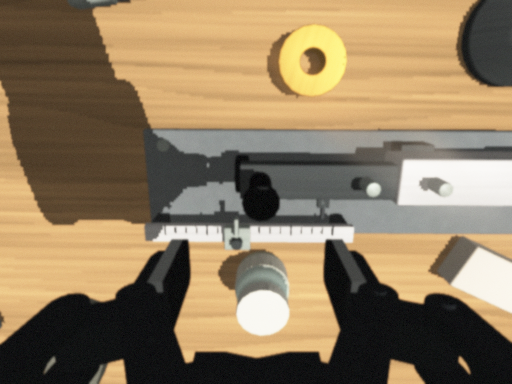

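The wrist view shows the handle cap at (261,198), the pointer near (322,205), the rider tooth at (236,225) and a dark plate at the head's end at (241,170). I'll check that plate's height for finger clearance, and localise the pointer and tooth.

```bash
python3 - <<'E'
from h import *
np.set_printoptions(precision=4,suppress=True)
p=env.capture("wrist"); C=cloud(p,np.ones((384,512),bool))
f,cx,cy,e,R=cam(p)
m=C[(abs(C[:,0]-.525)<.06)&(C[:,1]>-.08)&(C[:,1]<.013)]
for y in np.arange(-.03,.013,.005):
    k=m[abs(m[:,1]-y)<.0025]; print(round(y,3),"max z",np.round(k[:,2].max(),4),k[k[:,2].argmax()])
for nm,b in(("pointer",(.543,.568,.06,.11)),("tooth",(.555,.58,-.01,.03))):
    k=C[(C[:,0]>b[0])&(C[:,0]<b[1])&(C[:,1]>b[2])&(C[:,1]<b[3])&(C[:,2]>.059)&(C[:,2]<.069)]
    print(nm,len(k),np.median(k,0) if len(k) else 0,k.min(0),k.max(0))
cv2.imwrite("pics/w3c.png",cv2.resize(p["color"][140:255,140:380],None,fx=3.3,fy=3.3,interpolation=cv2.INTER_CUBIC)*1)
E
```

```text
-0.03 max z 0.2884 [ 0.5118 -0.0302  0.2884]
-0.025 max z 0.2782 [ 0.5132 -0.0275  0.2782]
-0.02 max z 0.2641 [ 0.5273 -0.0221  0.2641]
-0.015 max z 0.2692 [ 0.5114 -0.0134  0.2692]
-0.01 max z 0.2811 [ 0.5077 -0.0077  0.2811]
-0.005 max z 0.2918 [ 0.5073 -0.0026  0.2918]
0.0 max z 0.2935 [ 0.5059 -0.0009  0.2935]
0.005 max z 0.2935 [0.5061 0.0028 0.2935]
0.01 max z 0.2958 [0.5036 0.0117 0.2958]
pointer 152 [0.5482 0.082  0.0677] [0.543  0.0772 0.0609] [0.5601 0.0875 0.069 ]
tooth 82 [0.5699 0.0071 0.0661] [0.5625 0.     0.0592] [0.5794 0.0146 0.0677]
```

View pics/w3c.png

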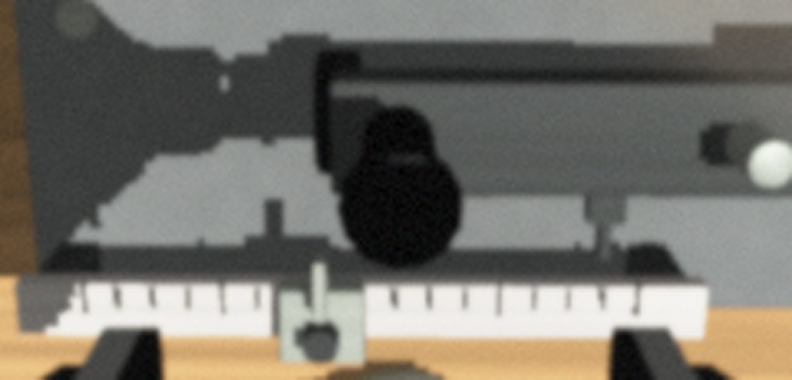

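```bash
python3 -m pendant '[{"rotation":[0,0,0],"translation":[-0.2,0.2,3],"grip":6},{"rotation":[0,0,0],"translation":[0,0,3.5],"grip":6},{"rotation":[0,0,0],"translation":[0,0,3],"grip":6},{"rotation":[0,0,0],"translation":[0,0,2.4],"grip":6},{"rotation":[0,0,0],"translation":[0,0,0],"grip":4},{"rotation":[0,0,0],"translation":[0,0,0],"grip":2},{"rotation":[0,0,0],"translation":[0,0,0],"grip":0},{"rotation":[0,0,0],"translation":[0,0,0],"grip":0},{"rotation":[0,0,0],"translation":[0,0,0],"grip":0}]'; python3 d.py .526 .028 .084; python3 - <<'E'
from h import *
p=env.capture("wrist"); cv2.imwrite("pics/w4.png",p["color"]); np.set_printoptions(precision=4,suppress=True)
for t in("pointer","mark"):
    for r in env.tip_of(p,t)[:2]: print(t,round(r["p"],2),np.round(r["uv"],1),at_z(p,r["uv"],.064))
p=dict(np.load("pics/none.npz")) if 0 else p
E
```

```text
clock: 13.32
position: [0.526, 0.0279, 0.0848]
ee_rot: [[-1.0, -0.02, 0.002], [-0.02, 1.0, 0.0], [-0.002, 0.0, -1.0]]
contact_force: [-2.6, 0.6, 9.0]
width: 0.0205
grasp_force: 58.5
turn [0.01 0.09 0.13] shift cm now [0.   0.01 0.08] after turn [0.   0.01 0.08] F [-2.6  0.6  9. ] w 0.020461395579132492 t 13.325
```

```bash
python3 -m pendant '[{"rotation":[0,0,0],"translation":[0,-0.5,0],"grip":0},{"rotation":[0,0,0],"translation":[0,-1,0],"grip":0},{"rotation":[0,0,0],"translation":[0,-1,0],"grip":0},{"rotation":[0,0,0],"translation":[0,-1,0],"grip":0},{"rotation":[0,0,0],"translation":[0,-1,0],"grip":0},{"rotation":[0,0,0],"translation":[0,-0.5,0],"grip":0},{"rotation":[0,0,0],"translation":[0,0,0],"grip":0},{"rotation":[0,0,0],"translation":[0,0,0],"grip":0}]'; python3 - <<'E'
from h import *
np.set_printoptions(precision=4,suppress=True)
for n in("wrist","top","scene"):
    p=env.capture(n); cv2.imwrite(f"pics/{n}5.png",p["color"])
    for t in("pointer","mark","handle"):
        for r in env.tip_of(p,t)[:2]: print(n,t,round(r["p"],2),np.round(r["uv"],1),at_z(p,r["uv"],.064 if t!="handle" else .105))
a=cv2.imread("pics/wrist5.png")[:, :]; b=cv2.resize(cv2.imread("pics/scene5.png")[180:270,215:395],None,fx=4,fy=4,interpolation=cv2.INTER_CUBIC)
a=cv2.resize(a,(304,228)); h=np.zeros((228+360,720,3),np.uint8); h[:228,:304]=a; h[228:588]=b
c=cv2.resize(cv2.imread("pics/top5.png")[145:205,175:284],None,fx=3.8,fy=3.8); h[:228,306:306+c.shape[1]]=c[:228]; cv2.imwrite("pics/m5.png",h)
E
```

```text
clock: 14.48
position: [0.5267, -0.0214, 0.0847]
ee_rot: [[-1.0, -0.02, 0.001], [-0.02, 1.0, 0.001], [-0.001, 0.001, -1.0]]
contact_force: [-4.7, 4.2, 10.6]
width: 0.0207
grasp_force: 58.6
wrist pointer 0.78 [353.1 289.1] [0.5597 0.0317 0.064 ]
wrist handle 0.79 [257.6 274.6] [ 0.5271 -0.0219  0.105 ]
top pointer 0.46 [233.3 168.2] [0.5714 0.0409 0.064 ]
scene pointer 0.75 [279.6 227. ] [0.5602 0.0378 0.064 ]
scene mark 0.68 [269.7 230.5] [0.5631 0.0102 0.064 ]
scene mark 0.24 [277.1 198.3] [0.4759 0.0571 0.064 ]
scene handle 0.96 [249.8 213.1] [ 0.5218 -0.0315  0.105 ]
```

View pics/m5.png

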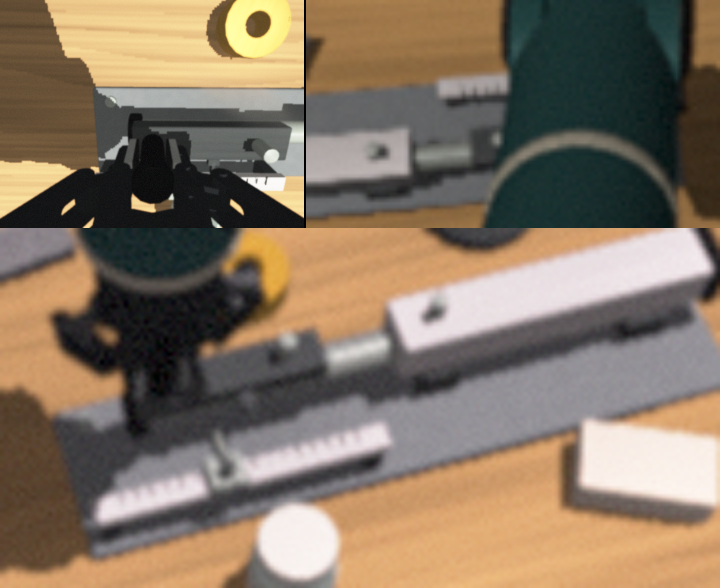

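The scene part of the montage shows the handle gripped, the rod pulled about 49 mm, the pointer near (250,400) and the tooth tip near (222,435). I'll get the remaining distance from the earlier, unoccluded wrist picture w3.

```bash
python3 - <<'E'
from h import *
np.set_printoptions(precision=4,suppress=True)
g=cv2.cvtColor(cv2.imread("pics/w3.png"),cv2.COLOR_BGR2GRAY).astype(int)
for r in range(206,226,2): print(r,"tooth",g[r,228:247],"ptr",g[r,314:333])
p=env.capture("wrist"); o=env.get_obs()
off=np.array(p["eye"])-o["position"]; q=dict(p); q["eye"]=np.array([.5234,.0251,.2032])+off; 
a=at_z(q,(323.3,216),.064); b=at_z(q,(236.4,220.3),.064); d=np.array([.018,-1,0]); print(p["cx"],p["fov_y"],off,a,b,(b-a)@d)
E
```

```text
206 tooth [150 148 145 143 147 148 146 145 148 147 151 150 150 131 102  52  20  16
  11] ptr [147 144 123  96  89  91  93  88  94  96 102 101  91  94 106 136 142 151
 151]
208 tooth [147 147 145 146 149 146 149 148 147 149 147 149 148 147 125  81  31  10
  14] ptr [152 151 144 138 132 121  94  76  82  95 110 123 134 134 137 144 151 152
 152]
210 tooth [134 134 131 135 131 133 132 135 137 134 137 146 145 144 130 100  51  23
  17] ptr [153 153 152 149 149 130  88  70  81  93 108 135 149 150 154 153 154 150
 151]
212 tooth [ 70  70  70  70  70  72  71  71  68  74  98 129 144 146 140 129 101  55
  26] ptr [146 142 148 151 147 130  89  68  84  91 107 128 139 147 154 150 146 143
 143]
214 tooth [ 57  58  57  60  57  61  56  54  57  61  70  91 101 101 100 101  88  66
  40] ptr [101  99 119 131 130 110  80  71  81  86  77  78  96 119 130 120  95  81
  77]
216 tooth [59 58 59 59 61 56 59 63 70 65 61 62 58 60 59 60 58 57 55] ptr [63 61 66 72 66 60 60 75 87 81 73 62 61 65 69 54 40 32 31]
218 tooth [60 59 55 55 61 65 71 82 84 80 77 61 56 56 56 58 57 58 56] ptr [56 59 56 57 57 55 59 71 76 71 64 59 55 56 53 40 31 27 27]
220 tooth [ 58  57  58  61  65  79 125 162 173 157 113  74  60  55  56  55  58  56
  57] ptr [59 58 54 57 57 54 58 60 58 56 56 58 54 58 55 41 33 28 28]
222 tooth [ 62  62  67  62  68  92 149 189 203 186 131  80  61  62  68  69  66  63
  63] ptr [62 58 58 64 60 63 62 61 63 62 62 63 66 67 58 46 45 38 40]
224 tooth [ 78  76  75  74  77  99 145 188 205 188 134  88  79  77  75  74  77  77
  79] ptr [87 88 87 87 86 89 85 88 87 89 90 90 86 88 85 85 78 77 77]
256.5205957077157 58.737579901611404 [-0.0731 -0.0026  0.1433] [0.5594 0.0845 0.064 ] [0.5649 0.0075 0.064 ] 0.07709210640747219
```

```bash
python3 -m pendant '[{"rotation":[0,0,0],"translation":[0,-0.6,0],"grip":0},{"rotation":[0,0,0],"translation":[0,-1,0],"grip":0},{"rotation":[0,0,0],"translation":[0,-0.8,0],"grip":0},{"rotation":[0,0,0],"translation":[0,-0.3,0],"grip":0},{"rotation":[0,0,0],"translation":[0,0,0],"grip":0},{"rotation":[0,0,0],"translation":[0,0,0],"grip":0}]'; python3 - <<'E'
from h import *
np.set_printoptions(precision=4,suppress=True)
ps={n:env.capture(n) for n in("wrist","scene")}
for n,p in ps.items():
    cv2.imwrite(f"pics/{n}6.png",p["color"])
    for t in("pointer","mark"):
        for r in env.tip_of(p,t)[:2]: print(n,t,round(r["p"],2),np.round(r["uv"],1),at_z(p,r["uv"],.064))
p=ps["scene"]; f,cx,cy,e,R=cam(p)
for nm,P in(("tooth tip",[.5649,.0075,.064]),("same +10mm pull",[.565,-.0025,.064]),("ptr tip level",[.5600,.0075,.064])):
    c=R.T@(np.array(P)-e); print(nm,cx+f*c[0]/c[2],cy+f*c[1]/c[2])
s=cv2.resize(p["color"][215:250,250:300],None,fx=11,fy=11,interpolation=cv2.INTER_CUBIC)
w=cv2.resize(ps["wrist"]["color"][240:340,290:420],(550,423),interpolation=cv2.INTER_CUBIC)
cv2.imwrite("pics/m6.png",cv2.resize(np.vstack([s,w]),(412,600)))
E
```

```text
clock: 15.88
position: [0.5271, -0.0482, 0.0847]
ee_rot: [[-1.0, -0.021, 0.0], [-0.021, 1.0, 0.001], [-0.0, 0.001, -1.0]]
contact_force: [-5.8, 7.3, 12.2]
width: 0.0206
grasp_force: 58.5
wrist pointer 0.79 [353.9 289.2] [0.5601 0.0053 0.064 ]
scene pointer 0.8 [269.2 230.3] [0.5622 0.0091 0.064 ]
scene mark 0.68 [268.5 229.5] [0.5595 0.008  0.064 ]
tooth tip 268.91157807549484 231.36902645610408
same +10mm pull 265.19708673163007 232.33873233957013
ptr tip level 268.36720911501095 229.72743026352845
```

View pics/m6.png

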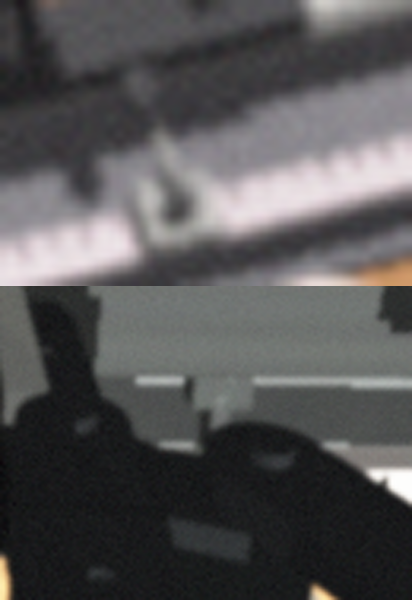

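Pointer and tooth look level in the crop: the pointer runs from (135,75) into the tooth at (160,140). One subpixel check of the line before handing in.

```bash
python3 - <<'E'
from h import *
np.set_printoptions(precision=4,suppress=True)
n=6; ims=[env.capture("scene") for _ in range(n)]; p=ims[0]
g=np.mean([cv2.cvtColor(i["color"],cv2.COLOR_BGR2GRAY).astype(float) for i in ims],0)
for r in range(221,239): print(r,g[r,260:280].round().astype(int))
f,cx,cy,e,R=cam(p)
for P in([.545,.0075,.064],[.56,.0072,.064],[.565,.0071,.064],[.565,.0071,.054]):
    c=R.T@(np.array(P)-e); print(P,cx+f*c[0]/c[2],cy+f*c[1]/c[2])
print(env.get_obs()["position"],env.get_obs()["contact_force"])
E
```

```text
221 [87 86 85 83 82 79 76 71 65 62 58 52 46 44 45 44 48 50 54 58]
222 [81 80 77 72 68 67 68 62 55 47 44 42 46 49 51 55 56 61 63 63]
223 [68 62 58 56 56 65 69 72 61 54 51 54 59 60 61 62 62 63 63 60]
224 [48 45 44 48 56 71 82 83 75 66 61 61 61 62 61 62 62 61 60 61]
225 [47 45 50 51 61 75 84 92 82 71 63 61 60 61 60 61 60 61 60 61]
226 [59 57 58 60 62 66 78 86 77 67 61 58 60 60 59 58 59 58 58 60]
227 [61 63 61 60 60 58 64 72 70 62 58 58 58 58 59 59 58 58 59 67]
228 [62 60 60 57 58 57 58 61 68 60 59 60 59 59 59 58 59 58 64 76]
229 [60 59 57 59 58 58 57 58 67 67 60 56 58 62 61 61 65 76 81 92]
230 [ 58  56  59  57  58  60  56  59  74  86  75  63  65  77  80  82  88 105
 112 114]
231 [ 59  58  59  60  59  60  59  65  90 114 103  87  92 106 110 115 118 126
 132 132]
232 [ 57  58  59  61  61  66  76  86 106 134 134 120 117 126 131 131 132 134
 138 138]
233 [ 61  65  77  80  84  91 105 113 121 143 154 145 134 135 138 135 135 136
 138 138]
234 [ 63  80 104 112 115 119 129 133 131 142 158 154 142 140 142 138 134 135
 136 136]
235 [ 64  84 115 131 133 135 138 140 134 133 146 152 151 153 155 146 137 137
 139 140]
236 [ 60  79 109 129 136 139 144 148 138 120 125 145 158 168 171 160 150 145
 150 161]
237 [ 60  74 102 129 137 140 153 166 157 127 107 126 149 166 180 180 178 170
 174 191]
238 [ 66  83 112 133 136 137 152 175 175 149 110 103 121 149 180 195 200 196
 190 208]
[0.545, 0.0075, 0.064] 266.7147615773592 224.74431810403146
[0.56, 0.0072, 0.064] 268.2557827019679 229.75536587116255
[0.565, 0.0071, 0.064] 268.773850506731 231.44000372253495
[0.565, 0.0071, 0.054] 268.6561365537068 233.168644546883
[ 0.5271 -0.0482  0.0847] [-5.7387  6.629  12.0467]
```

The pointer line and tooth tip agree to within about 1 mm in every estimate. I'm handing in while holding.

```bash
python3 -c "
from station import env
print(env.hand_in())"
```

```text
the job is handed in; nothing more can be done
None
```

The link is lying in the steel tray, the rod is pulled out about 76 mm with its pointer level with the rider's tooth to within about 1 mm by my camera estimates, and I handed in with the handle still gripped.

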